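# Stow a coffee pod in a push-to-open drawer and relatch it

## Robot

A 7-joint arm with a two-finger parallel gripper is mounted at the origin on the work surface. World frame = base frame: x ahead of the robot, y to its left, z up, the work surface at z = 0. Lengths are in m, angles in rad, forces in N, time in s.
With the tool pointing down it reaches from about 0.4 to 0.925 m from the base axis. Payload 4.1 kg.
Tool frame: the origin (TCP) lies between the finger pads; the fingertips stand 8 mm ahead of it and the grasp point (between the pads) lies 11 mm behind it; z points along the fingers, y is the direction in which the jaws open and shut (so a half turn about z gives the same grasp; the last joint's range is limited). The gripper opens to 85 mm and grips with 20 to 120 N. Pads are 22 mm wide; open, the fingers measure 114 mm over their backs; the gripper's body (76 mm by 85 mm) begins 54 mm behind the grasp point. The pads swing forward as they close: fully open they stand 13 mm farther back than shut.
Start: joints at [-1.21, 0.398, 0.045, 1.537, -0.019, 1.207, -0.051], TCP at [0.288, 0.583, 0.207] pointing down, gripper open.
Joint ranges: [-2.82, 2.82], [-0.49, 2.23], [-1.37, 1.46], [0, 2.46], [-1.36, 4.5], [0.23, 2], [-2.94, 2.94]. Speed limits (rad/s): [2.57, 2.57, 3.14, 3.14, 3.14, 3.14, 3.14].

## Interface

Orientations are given as a unit quaternion [x, y, z, w].
In Python, from bench import robot gives the robot as it stands.
- The arm moves only by the tool arm_command, never from a script. Its argument "plan" is one flat list of numbers, 7 for each row, row after row: the shift along the world's x, y, z in m, then the turn, a rotation vector about the world's x, y, z in rad, then the finger opening in m, from 0 to 0.0854. A call has 1 to 10 rows; each row shifts and turns the commanded pose from where the row before left it; what a row does not reach is not made up. A row lasts 1/12 s, in which the tool goes at most 41.7 mm and 7.16 degrees, less where a joint would pass 70% of its speed; a pose out of reach is approached as far as the arm can. A call is refused whole if a number of a shift passes 0.0417 or a number of a turn 0.125, either way. A call with a gripper value outside its range is refused whole. The fingers move at their own pace and stop on an object; "grip_force" is the grip in N (left out, the last holds). Time passes only in rows, so rows that do not move let the fingers close. It gives the time, the measured TCP pose, the force and the opening at its end, in the units of the state.
- robot.observe(): the state, without advancing time (a new reading comes with each control period).
- robot.capture(name): name is "scene" or "side" or "wrist"; returns a dict with "image" (420x560x3 uint8, blue, green, red), "fov_y" (degrees; the focal length in pixels is half the picture's height over the tangent of half this angle, whatever the lens; pixels are square), "cx", "cy" (the principal point, pixels), "k1" (the pictures are not rectified: a ray, as slopes to the right and down, at radius r is drawn at 1 + k1 r^2 times it, then the intrinsics apply), "rvec" (rotation vector, rad) and "tvec" (3), from world to camera coordinates, as OpenCV has them; the wrist camera has in their place "T_tool_cam" (4x4, takes a point from camera to tool coordinates, whose origin is the TCP and whose axes are the flange's). Camera axes: x right, y down, z forward; pixel columns grow to the right and rows downward; lengths in m; the calibration is good to about 2 mm. A picture is of the moment at which its call begins: read the wrist's pose just before it. There is no depth.
- robot.hand_in(): hands the job in, once; it reports no verdict.
The state is a dict: "clock": time; "qpos": joint angles; "joint_velocities": joint speeds; "joint_torque": joint torques, N m; "tcp_pos": TCP position; "ee_rot": TCP orientation; "contact_force": force on the tool from outside, world axes, zero at the start; "wrist_torque": the same for the moment, N m; "finger_gap": finger opening in m.
Only numpy, scipy, OpenCV 4.12 (cv2) and the standard library are available. Lean on these libraries where they do the work, as an engineer would, in place of code of your own. Each camera call takes 0.05 s, during which the arm holds its last target. There are 200 camera calls.

## Task

Put the loose coffee pod away: press the handle-less front of the pod drawer so that its touch latch lets go and the drawer springs out, stand the pod upright on the drawer floor beside the one already there, then push the drawer back in until the latch catches and it stays shut by itself. Feel for the latch rather than trusting the measured position of the front, never push on the unit or its drawer with more than 15 N, do not shift the mug, the canister or the cup, and keep the other pod standing.

Things in the scene. Friction and masses are not known exactly. Their poses are not given: they have to be found in the camera images.
- unit: low wooden pod-drawer unit on the counter, fixed; carcass 220 deep (x) x 320 wide (y) x 90 mm high. Origin: centre of its underside; x points from the drawer front to the back (the drawer springs out along -x), y is to the left of someone who faces the front, z up. One full-width drawer; its front is a plain, smooth lacquered wooden panel without a handle
- drawer (a joint): drawer travel in m: 0 latched shut, 0.105 sprung fully out, negative while pressed in past shut. A spring pushes it out (6 N shut, 3 N out; damped, 45 N per m/s). To open: press about 4 mm in and let go; it comes out within 2 s. To relatch: push 4 mm past shut and let go; let go sooner and it springs out. Just behind that, stiff rubber buffers (8 N/mm): 10 to 12 N of push is a sure press, over 15 N is too hard
- front (a point): nominal centre of the front panel's outer face, 60 mm above the counter; moves with the drawer, axes as the unit. The panel is 320 wide, 16 thick, 6 to 90 mm above the counter. It hangs on depth screws: the real face lies up to 4 mm in front of (-x) or behind this point, differently each time. Shut, the nominal face is 134 mm before the unit's origin
- row (a point): point on the drawer floor, 26 mm above the counter, mid front row, 70 mm behind the nominal face; moves with the drawer, axes as the unit. The row is 262 mm wide (131 to either side) and reaches from 45 mm before the point to a 12 mm high cross rail 54 mm behind it; with the drawer fully out it is open from above to 59 mm behind the point. Drawer sides: 61 mm above the counter
- pod_mid (a point): the loose coffee pod with an orange lid, standing on the counter: 44 mm tall, white cup tapering from 46 mm under the rim to 37 mm at the foot, rim 51 mm across the top 3 mm, 18 g. The point is its centre, 22 mm above its foot; z is its axis
- pod_b_mid (a point): the pod already in the drawer's front row, green lid, same size; the point is its centre, 22 mm above the drawer floor. To be left standing
- mug: reddish-brown mug, 82 mm across, 95 mm tall, handle at its +y, on the counter; origin under its centre
- canister: blue ceramic canister with steel lid, 90 mm across, 130 mm tall, on the counter; origin under its centre
- cup: white espresso cup, 62 mm across, 55 mm tall, standing on top of the unit towards its back; origin under its centre
Things that resemble listed ones, but are neither listed nor needed, are in the scene too. Leave any yellow look-alike of the part that bears pod_mid alone.

How it is judged:
By the outcome, as a careful person would: the job done as asked, in the order asked, and still so for the second after the job is handed in, with the robot touching nothing.
It also fails if it takes over 67 s, if anything falls off the work surface, if the arm or the gripper's body presses on something with over 40 N, if the wrist force passes 120 N, or if a joint passes its speed limit or range.

## Working session

There is one attempt and no reset: what is moved stays moved. The work goes in short steps, Python scripts to look and compute and a tool call to move; the robot and the scene stay as the last step left them, time stands still between calls to the robot, and variables do not carry over. Pictures are saved under pics/ and viewed, about 8 in all and at most 12, crops included, and the job is handed in when it is done.

Besides the shell and the picture viewer there is one more tool, called after "Emit:" as name(argument=value, ...) on one line, values as JSON. arm_command: Moves the arm, as the interface text tells. Its arguments: {"type":"object","properties":{"plan":{"type":"array","items":{"type":"number"}},"grip_force":{"type":"number"}},"required":["plan"]}

```bash
mkdir -p pics; ls; cat > h.py <<'E'
import numpy as np, cv2, json
from bench import robot
def K(c):
    f=210/np.tan(np.radians(c["fov_y"])/2); return np.array([[f,0,c["cx"]],[0,f,c["cy"]],[0,0,1.]])
def pose(c,st=None):  # R,t cam->world
    if "rvec" in c:
        R,_=cv2.Rodrigues(np.array(c["rvec"],float)); return R.T,-R.T@np.array(c["tvec"],float).ravel()
    from scipy.spatial.transform import Rotation as Ro
    T=np.array(c["T_tool_cam"]); Rw=Ro.from_quat(st["ee_rot"]).as_matrix()
    return Rw@T[:3,:3], Rw@T[:3,3]+np.array(st["tcp_pos"])
def ray(c,uv,st=None):
    p=cv2.undistortPoints(np.array(uv,float).reshape(-1,1,2),K(c),np.array([c["k1"],0,0,0.]),).reshape(-1,2)
    R,o=pose(c,st); d=np.c_[p,np.ones(len(p))]@R.T; return o,d
def onz(c,uv,z,st=None):
    o,d=ray(c,uv,st); return o+d*((z-o[2])/d[:,2])[:,None]
def proj(c,P,st=None):
    R,o=pose(c,st); q=(np.array(P,float).reshape(-1,3)-o)@R
    return cv2.projectPoints(q,np.zeros(3),np.zeros(3),K(c),np.array([c["k1"],0,0,0.]))[0].reshape(-1,2)
def snap(name):
    st=robot.observe(); c=robot.capture(name); return c,st
E
python3 - <<'E'
from h import *
ims=[]
for n in("scene","side","wrist"):
    c,st=snap(n); cv2.imwrite(f"pics/{n}0.png",c["image"]); ims.append(c["image"])
    np.save(f"{n}0.npy",np.array([c,st],object),allow_pickle=True)
    print(n,{k:v for k,v in c.items() if k!="image"})
    if n!="wrist": print(pose(c)[1])
print(st)
E
```

```text
pics
scene {'fov_y': 51.11505519180595, 'cx': 274.9310404770752, 'cy': 210.88586729590054, 'k1': 0.012417920511081114, 'rvec': array([ 1.111053  ,  2.32490687, -1.06198377]), 'tvec': array([ 0.30215862, -0.25621198,  1.64800937])}
[1.28394297 0.65753305 0.88995508]
side {'fov_y': 53.733355113365455, 'cx': 277.95805814740066, 'cy': 209.71156909646248, 'k1': -0.1285224118908812, 'rvec': array([ 2.04306083, -0.24986298,  0.12382713]), 'tvec': array([-0.55050144,  0.19519275,  0.96202706])}
[ 0.37280645 -0.86875206  0.61068267]
wrist {'fov_y': 69.82597416429272, 'cx': 278.4178647721418, 'cy': 208.02771120155646, 'k1': -0.04605521484554676, 'T_tool_cam': array([[-2.87174798e-04, -9.46060110e-01, -3.23991027e-01,
         8.40804552e-02],
       [ 9.99999570e-01, -5.57337330e-04,  7.41069725e-04,
        -4.57555339e-04],
       [-8.81668800e-04, -3.23990675e-01,  9.46059864e-01,
        -1.66539085e-01],
       [ 0.00000000e+00,  0.00000000e+00,  0.00000000e+00,
         1.00000000e+00]])}
{'clock': 0.1, 'qpos': array([-1.20998683,  0.39913591,  0.04505118,  1.53774606, -0.01867929,
        1.20689992, -0.05070624]), 'joint_velocities': array([ 7.11673929e-04, -1.55176363e-03,  4.53882767e-04, -2.87465999e-03,
       -3.42382326e-04, -7.40571659e-05, -1.51004552e-03]), 'joint_torque': array([ 3.60196027e-03, -4.76264405e+01,  1.37042541e+00, -2.54949152e+01,
        1.20605537e-02,  5.01924078e-03,  2.94800984e-06]), 'tcp_pos': array([0.2881802 , 0.58194696, 0.20615968]), 'ee_rot': array([ 2.27836191e-01,  9.73699075e-01, -8.74684727e-04, -1.28591592e-04]), 'contact_force': array([ 0.32921439,  0.07283047, -0.09813965]), 'wrist_torque': array([-0.01076314, -0.0206251 , -0.03516367]), 'finger_gap': 0.08536109509465263}
```

View pics/scene0.png

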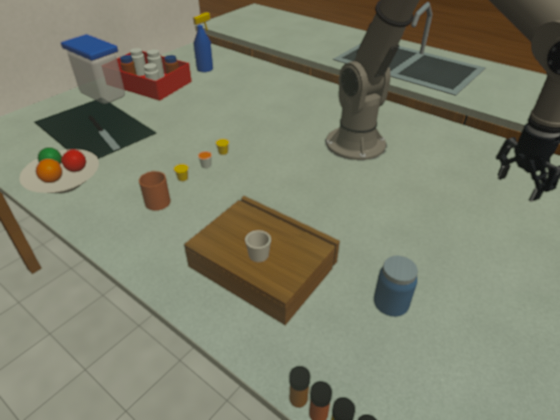

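View pics/side0.png

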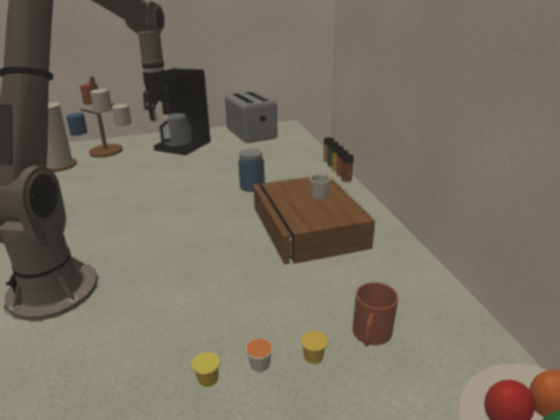

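Both views show the orange-lidded pod between two yellow look-alikes. In the scene view the orange one is at (205,159) and the yellows are at (181,172) and (222,146). In the side view the orange one is at (259,352) and the yellows are at (206,368) and (314,346). The bowl fruit at (48,170) is also orange, but it isn't a pod. I choose the white cup with the orange lid. The unit's panel edge faces the robot, from scene (245,203) to (337,243).

```bash
python3 - <<'E'
from h import *
S=np.load("scene0.npy",allow_pickle=True)[0]; D=np.load("side0.npy",allow_pickle=True)[0]
def blob(c,lo,hi,roi):
    x0,y0,x1,y1=roi; h=cv2.cvtColor(c["image"][y0:y1,x0:x1],cv2.COLOR_BGR2HSV)
    m=cv2.inRange(h,lo,hi); n,l,s,ce=cv2.connectedComponentsWithStats(m)
    i=1+np.argmax(s[1:,4]); b=s[i]; return ce[i]+[x0,y0], b[4], (b[0]+x0,b[1]+y0,b[2],b[3])
a=blob(S,(3,120,90),(16,255,255),(190,145,220,172)); b=blob(D,(3,120,90),(16,255,255),(235,330,285,375))
print(a,b); print("pod lid",onz(S,a[0],.044),onz(D,b[0],.044))
# two-view
def tri(u,v):
    o1,d1=ray(S,u);o2,d2=ray(D,v);A=np.c_[d1[0],-d2[0]];k=np.linalg.lstsq(A,o2-o1,rcond=None)[0]
    p,q=o1+k[0]*d1[0],o2+k[1]*d2[0]; return (p+q)/2,np.linalg.norm(p-q)
print("tri",tri(a[0],b[0]))
for nm,u,v in(("canlid",(399,268),(251,154)),("cup",(258,239),(320,180)),("mug",(154,181),(376,295))): print(nm,tri(u,v))
# unit crops
x=cv2.resize(S["image"][190:320,175:350],None,fx=3.2,fy=3.2,interpolation=cv2.INTER_CUBIC)
y=cv2.resize(D["image"][165:270,240:385],None,fx=3.8,fy=3.8,interpolation=cv2.INTER_CUBIC)[:,:]
z=cv2.resize(S["image"][135:185,160:240],None,fx=2.5,fy=2.5)
z2=cv2.resize(D["image"][325:390,185:335],None,fx=1.5,fy=1.5)
cv=np.zeros((600,800,3),np.uint8); x=x[:,:]; 
x=cv2.resize(x,(400,297)); y=cv2.resize(y,(400,290)); cv[:297,:400]=x; cv[:290,400:]=y
cv[300:300+z.shape[0],:z.shape[1]]=z; cv[300:300+z2.shape[0],400:400+z2.shape[1]]=z2
cv2.imwrite("pics/c1.png",cv)
E
```

```text
(array([204.41891892, 154.91891892]), np.int32(74), (np.int32(199), np.int32(152), np.int32(12), np.int32(7))) (array([258.55367232, 347.68079096]), np.int32(354), (np.int32(247), np.int32(339), np.int32(25), np.int32(18)))
pod lid [[ 0.45526983 -0.33194151  0.044     ]] [[ 0.45166712 -0.33357992  0.044     ]]
tri (array([ 0.45275874, -0.33326825,  0.04277662]), np.float64(0.002303789392798411))
canlid (array([0.58014972, 0.44993291, 0.12473093]), np.float64(0.00016628640484722137))
cup (array([0.72372846, 0.14529901, 0.14014983]), np.float64(0.001045098398798229))
mug (array([ 0.69273808, -0.29837694,  0.08766355]), np.float64(0.0017229909565168854))
```

View pics/c1.png

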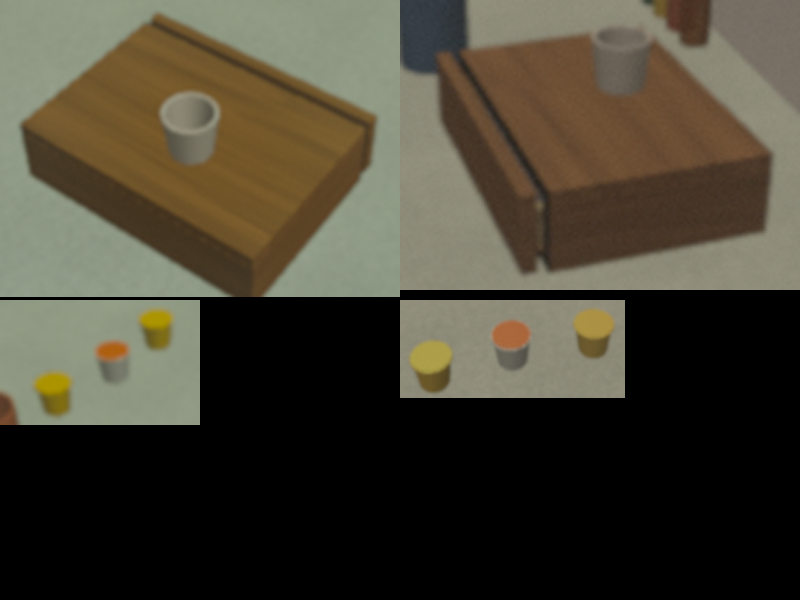

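The crop confirms the orange-lidded white pod between the two yellows. The panel's outer top corners are at scene (243,197) and (339,242), and at side (254,185) and (284,235). The carcass's rear top corners are at scene (185,245) and (284,304), and at side (374,221).

```bash
python3 - <<'E'
from h import *
S=np.load("scene0.npy",allow_pickle=True)[0]; D=np.load("side0.npy",allow_pickle=True)[0]
p=onz(S,[(242.8,196.6),(339.1,242.1),(185.1,244.7),(284.4,303.8)],.09); q=onz(D,[(253.8,184.9),(284.2,235.2),(374.1,221.2)],.09)
print(p.round(4));print(q.round(4))
for a,b in((0,1),(2,3),(0,2),(1,3)):print(a,b,np.linalg.norm(p[a]-p[b]))
print(np.linalg.norm(q[0]-q[1]),np.linalg.norm(q[1]-q[2]))
print("yaw scene",np.degrees(np.arctan2(*(p[0]-p[1])[1::-1])),np.degrees(np.arctan2(*(p[2]-p[3])[1::-1])),"side",np.degrees(np.arctan2(*(q[1]-q[0])[1::-1])), np.degrees(np.arctan2(*(q[2]-q[1])[1::-1])))
E
```

```text
[[ 0.5815 -0.0363  0.09  ]
 [ 0.564   0.2806  0.09  ]
 [ 0.8178 -0.0205  0.09  ]
 [ 0.8043  0.2909  0.09  ]]
[[ 0.556   0.2721  0.09  ]
 [ 0.5741 -0.0376  0.09  ]
 [ 0.8123 -0.0316  0.09  ]]
0 1 0.3173214475385867
2 3 0.31169939613059183
0 2 0.2367884346017788
1 3 0.2405125106998751
0.3101887500926984 0.23822250270811207
yaw scene -86.84729241818435 -87.53171352930536 side -86.65529033540263 1.4302327037204297
```

The unit's front centre is at about (0.569, 0.120) with a yaw of +3°. The pod is at (0.453, -0.333), with a triangulation gap of 2 mm. Next I move in front of the drawer with the fingers closing.

Emit:
arm_command(plan=[0.015,-0.033,0,0,0,0.037,0,0.015,-0.033,0,0,0,0.037,0,0.015,-0.033,0,0,0,0.037,0,0.015,-0.033,0,0,0,0.037,0,0.015,-0.033,0,0,0,0.037,0,0.015,-0.033,0,0,0,0.037,0,0.015,-0.033,0,0,0,0.037,0])

```text
clock: 0.73
tcp_pos: [0.3937, 0.3497, 0.207]
ee_rot: [0.099, 0.995, -0.0, -0.0]
contact_force: [0.8, 0.1, 0.2]
finger_gap: 0.0004
```

Emit:
arm_command(plan=[0.015,-0.033,0,0,0,0.037,0,0.015,-0.033,0,0,0,0.037,0,0.015,-0.033,0,0,0,0.037,0,0.015,-0.033,0,0,0,0.037,0,0.015,-0.033,0,0,0,0.037,0,0.015,-0.033,0,0,0,0.037,0,0.015,-0.033,0,0,0,0.037,0,0,0,-0.02,0,0,0,0,0,0,0,0,0,0,0])

```text
clock: 1.48
tcp_pos: [0.4972, 0.1171, 0.1847]
ee_rot: [-0.026, 1.0, -0.001, -0.002]
contact_force: [-1.4, 0.7, -0.3]
finger_gap: -0.0
```

```bash
python3 - <<'E'
from h import *
from scipy.spatial.transform import Rotation as Ro
c,st=snap("wrist"); cv2.imwrite("pics/w1.png",c["image"])
R=Ro.from_quat(st["ee_rot"]).as_matrix(); print(st["clock"],st["tcp_pos"],R.round(3),st["contact_force"],st["finger_gap"],st["qpos"])
x=np.array([.9986,.0523]);y=np.array([-.0523,.9986]);f=np.array([.569,.12])
for s in(-.16,0,.16): print(proj(c,[[*(f+s*y),.09]],st))
E
```

```text
1.4833 [0.49718569 0.11708598 0.18466146] [[-0.999 -0.053 -0.004]
 [-0.053  0.999 -0.002]
 [ 0.005 -0.002 -1.   ]] [-1.35176014  0.70718819 -0.25168439] -2.1695042832628742e-05 [-0.56372737  0.1770047   0.28092965  1.89470385 -0.05442717  1.08220814
  1.36222843]
[[118.52309483 271.08772498]]
[[277.69482261 272.05262242]]
[[437.12582592 271.30883451]]
```

View pics/w1.png

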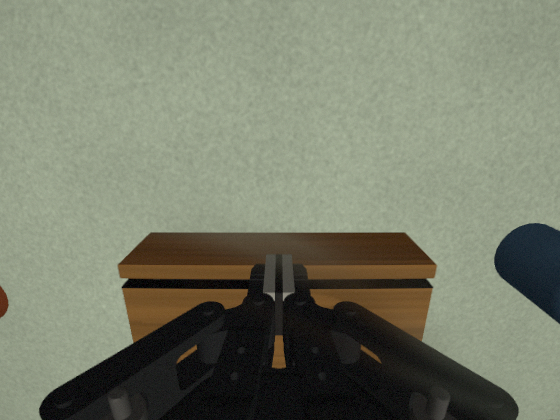

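The wrist view shows the outer top edge of the panel level at row 264, from (120,264) to (435,264). That puts the face about 7 mm nearer than estimated (x≈0.562), and the yaw matches. I descend and creep up to it.

Emit:
arm_command(plan=[0,0.001,-0.034,0,0,0,0,0,0.001,-0.034,0,0,0,0,0.005,0,-0.034,0,0,0,0,0.01,0,-0.032,0,0,0,0,0.01,0,0,0,0,0,0,0.006,0,0,0,0,0,0,0,0,0,0,0,0,0,0,0,0,0,0,0,0])

```text
clock: 2.2
tcp_pos: [0.5316, 0.1235, 0.0556]
ee_rot: [-0.029, 1.0, 0.001, 0.002]
contact_force: [-0.2, -0.1, 0.1]
finger_gap: 0.0001
```

Emit:
arm_command(plan=[0.002,0,0,0,0,0,0,0.002,0,0,0,0,0,0,0.002,0,0,0,0,0,0])

```text
clock: 2.45
tcp_pos: [0.536, 0.1228, 0.0543]
ee_rot: [-0.029, 1.0, 0.0, 0.001]
contact_force: [-0.5, -0.1, 0.6]
finger_gap: -0.0
```

Emit:
arm_command(plan=[0.002,0,-0.002,0,0,0,0,0.002,0,-0.002,0,0,0,0,0.002,0,0,0,0,0,0,0.001,0,0,0,0,0,0])

```text
clock: 2.78
tcp_pos: [0.5425, 0.1224, 0.0489]
ee_rot: [-0.029, 1.0, -0.0, -0.0]
contact_force: [-0.1, -0.7, -0.9]
finger_gap: 0.0
```

Emit:
arm_command(plan=[0.001,0,0,0,0,0,0,0.001,0,0,0,0,0,0])

```text
clock: 2.95
tcp_pos: [0.5444, 0.1225, 0.049]
ee_rot: [-0.029, 1.0, 0.0, -0.0]
contact_force: [-0.4, -0.2, 0.8]
finger_gap: -0.0003
```

Emit:
arm_command(plan=[0.001,0,0,0,0,0,0,0.001,0,0,0,0,0,0])

```text
clock: 3.12
tcp_pos: [0.5465, 0.1225, 0.0491]
ee_rot: [-0.029, 1.0, 0.0, -0.0]
contact_force: [-0.3, 0.1, 0.1]
finger_gap: 0.0004
```

Emit:
arm_command(plan=[0.001,0,0,0,0,0,0,0.001,0,0,0,0,0,0])

```text
clock: 3.28
tcp_pos: [0.5485, 0.1226, 0.0492]
ee_rot: [-0.029, 1.0, 0.0, 0.0]
contact_force: [-0.3, 0.1, 0.2]
finger_gap: 0.0003
```

Emit:
arm_command(plan=[0.001,0,0,0,0,0,0,0.001,0,0,0,0,0,0])

```text
clock: 3.45
tcp_pos: [0.5505, 0.1225, 0.0491]
ee_rot: [-0.029, 1.0, 0.0, -0.0]
contact_force: [0.1, 0.2, 0.3]
finger_gap: -0.0
```

Emit:
arm_command(plan=[0.001,0,0,0,0,0,0,0.001,0,0,0,0,0,0])

```text
clock: 3.62
tcp_pos: [0.551, 0.1225, 0.0488]
ee_rot: [-0.029, 1.0, -0.0, -0.002]
contact_force: [-3.5, -0.3, 1.6]
finger_gap: -0.0001
```

Contact is at TCP x≈0.551. I press on gently, reading the force at each step.

Emit:
arm_command(plan=[0.001,0,0,0,0,0,0,0.001,0,0,0,0,0,0])

```text
clock: 3.78
tcp_pos: [0.5516, 0.1224, 0.0484]
ee_rot: [-0.029, 1.0, -0.0, -0.003]
contact_force: [-6.2, -0.7, 3.2]
finger_gap: 0.0
```

Emit:
arm_command(plan=[0.001,0,0,0,0,0,0,0.001,0,0,0,0,0,0])

```text
clock: 3.95
tcp_pos: [0.5533, 0.1224, 0.0484]
ee_rot: [-0.029, 1.0, -0.0, -0.003]
contact_force: [-6.8, -0.7, 3.3]
finger_gap: -0.0001
```

Emit:
arm_command(plan=[0.001,0,0,0,0,0,0])

```text
clock: 4.03
tcp_pos: [0.5543, 0.1225, 0.0483]
ee_rot: [-0.029, 1.0, -0.0, -0.003]
contact_force: [-7.0, 0.6, 3.4]
finger_gap: -0.0001
```

Emit:
arm_command(plan=[0.001,0,0,0,0,0,0])

```text
clock: 4.12
tcp_pos: [0.5552, 0.1225, 0.0483]
ee_rot: [-0.029, 1.0, -0.0, -0.003]
contact_force: [-8.0, 0.7, 4.1]
finger_gap: -0.0003
```

Emit:
arm_command(plan=[0.001,0,0,0,0,0,0])

```text
clock: 4.2
tcp_pos: [0.5552, 0.1225, 0.0482]
ee_rot: [-0.029, 1.0, -0.0, -0.004]
contact_force: [-9.7, 0.1, 4.1]
finger_gap: -0.0002
```

Emit:
arm_command(plan=[0.001,0,0,0,0,0,0])

```text
clock: 4.28
tcp_pos: [0.5553, 0.1224, 0.048]
ee_rot: [-0.029, 1.0, -0.0, -0.005]
contact_force: [-10.9, 0.4, 4.9]
finger_gap: -0.0
```

Buffers reached at about 11 N (12 N total), which is a sure press. Letting go.

Emit:
arm_command(plan=[-0.035,0,0,0,0,0,0,-0.03,0,0.02,0,0,0,0,-0.03,0,0.03,0,0,0,0,-0.02,0,0.04,0,0,0,0,0,0,0.04,0,0,0,0,0,0,0.04,0,0,0,0,0,0,0.03,0,0,0,0])

```text
clock: 4.87
tcp_pos: [0.4486, 0.1229, 0.2498]
ee_rot: [-0.029, 1.0, 0.001, 0.003]
contact_force: [0.7, 0.6, 1.4]
finger_gap: 0.0001
```

Emit:
arm_command(plan=[0,0,0,0,0,0,0.08,0,0,0,0,0,0,0.08,0,0,0,0,0,0,0.08,0,0,0,0,0,0,0.08,0,0,0,0,0,0,0.08,0,0,0,0,0,0,0.08,0,0,0,0,0,0,0.08,0,0,0,0,0,0,0.08,0,0,0,0,0,0,0.08,0,0,0,0,0,0,0.08])

```text
clock: 5.7
tcp_pos: [0.4473, 0.1225, 0.2458]
ee_rot: [-0.029, 1.0, 0.0, -0.0]
contact_force: [-0.2, 0.7, 0.7]
finger_gap: 0.0802
```

```bash
python3 - <<'E'
from h import *
c,st=snap("wrist"); cv2.imwrite("pics/w2.png",c["image"]); np.save("w2.npy",np.array([c,st],object),allow_pickle=True)
print(st["clock"],st["tcp_pos"],st["contact_force"])
h=cv2.cvtColor(c["image"],cv2.COLOR_BGR2HSV); m=cv2.inRange(h,(40,90,40),(85,255,255))
n,l,s,ce=cv2.connectedComponentsWithStats(m)
for i in np.argsort(-s[1:,4])[:3]+1: print(s[i],ce[i],onz(c,[ce[i]],.07,st))
E
```

```text
5.7 [0.44734035 0.12252044 0.24576648] [-0.15802063  0.66907949  0.66034728]
[211 244  31  14 191] [225.37172775 251.7486911 ] [[0.54283198 0.06075404 0.07      ]]
[224 246   2   2   3] [224.66666667 246.33333333] [[0.53526447 0.05987401 0.07      ]]
[231 246   2   2   2] [231.5 246.5] [[0.53498093 0.06849307 0.07      ]]
```

View pics/w2.png

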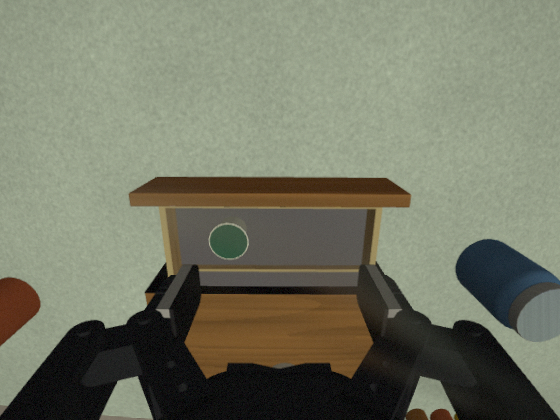

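The drawer is out. The green pod's lid is centred at (229,241). The panel's outer edge is at row 194, the rail at about row 269, and the interior spans columns 176 to 366, so the free space is on the right of the picture (+y).

```bash
python3 - <<'E'
from h import *
c,st=np.load("w2.npy",allow_pickle=True)
print("podb",onz(c,[(229,241)],.07,st),"rim edges",onz(c,[(209,241),(249,241)],.07,st)[:,1])
print("face",onz(c,[(131,194),(409,194)],.09,st)); print("panel inner",onz(c,[(270,206)],.09,st))
print("rail",onz(c,[(270,267)],.038,st)); print("floor sides",onz(c,[(176,258),(368,258)],.026,st)); print("carcass edge",onz(c,[(270,293)],.09,st))
x=np.array([.9986,.0523]);y=np.array([-.0523,.9986])
P=np.load("scene0.npy",allow_pickle=True)[0];D=np.load("side0.npy",allow_pickle=True)[0]
for C,uv in((P,[(181,167),(205,155),(222.5,142)]),(D,[(206,363),(259,348),(314,340)])): print("yel,or,yel lid",onz(C,uv,.044).round(3))
E
```

```text
podb [[0.52753502 0.06531743 0.07      ]] rim edges [0.0402196  0.09033917]
face [[ 0.4664697  -0.04267832  0.09      ]
 [ 0.44843215  0.26980867  0.09      ]]
panel inner [[0.47169386 0.11450305 0.09      ]]
rail [[0.57994843 0.11843587 0.038     ]]
floor sides [[ 0.5804489  -0.01828362  0.026     ]
 [ 0.56432518  0.25936371  0.026     ]]
carcass edge [[0.58706944 0.12011081 0.09      ]]
yel,or,yel lid [[ 0.554 -0.341  0.044]
 [ 0.454 -0.33   0.044]
 [ 0.357 -0.341  0.044]]
yel,or,yel lid [[ 0.355 -0.348  0.044]
 [ 0.452 -0.335  0.044]
 [ 0.555 -0.34   0.044]]
```

Everything checks: pod b's rim measures 50 mm, the face is at x≈0.457, and the free spot is about (0.524, 0.171). I go to the loose pod and check it from above.

Emit:
arm_command(plan=[0,-0.038,0,0,0,0,0.08,0,-0.038,0,0,0,0,0.08,0,-0.038,0,0,0,0,0.08,0,-0.038,0,0,0,0,0.08,0,-0.038,-0.01,0,0,0,0.08,0,-0.038,-0.01,0,0,0,0.08])

```text
clock: 6.25
tcp_pos: [0.4477, -0.1072, 0.2265]
ee_rot: [-0.029, 1.0, 0.0, 0.001]
contact_force: [1.6, 0.2, -0.2]
finger_gap: 0.0801
```

Emit:
arm_command(plan=[0.001,-0.038,-0.01,0,0,0,0.08,0.001,-0.038,-0.01,0,0,0,0.08,0.001,-0.038,-0.01,0,0,0,0.08,0.001,-0.038,-0.01,0,0,0,0.08,0.001,-0.038,-0.01,0,0,0,0.08,0.001,-0.038,-0.01,0,0,0,0.08,0,0,0,0,0,0,0.08,0,0,0,0,0,0,0.08])

```text
clock: 6.92
tcp_pos: [0.4518, -0.3359, 0.165]
ee_rot: [-0.027, 1.0, -0.0, -0.001]
contact_force: [-0.5, 0.8, 0.1]
finger_gap: 0.08
```

```bash
python3 - <<'E'
from h import *
from scipy.spatial.transform import Rotation as Ro
c,st=snap("wrist"); cv2.imwrite("pics/w3.png",c["image"]); np.save("w3.npy",np.array([c,st],object),allow_pickle=True)
print(st["clock"],st["tcp_pos"],Ro.from_quat(st["ee_rot"]).as_matrix()[:,0],st["qpos"])
h=cv2.cvtColor(c["image"],cv2.COLOR_BGR2HSV); m=cv2.inRange(h,(3,130,80),(17,255,255))
n,l,s,ce=cv2.connectedComponentsWithStats(m)
for i in np.argsort(-s[1:,4])[:3]+1:
    b=s[i]; print(b,ce[i],onz(c,[ce[i],(b[0]+b[2]/2,b[1]+b[3]/2)],.044,st), np.diff(onz(c,[(b[0],ce[i][1]),(b[0]+b[2],ce[i][1])],.044,st)[:,1]))
E
```

```text
6.9167 [ 0.45179628 -0.33589656  0.16505   ] [-0.99858771 -0.05307181  0.00244202] [ 0.02307924  0.34205297  0.67381259  1.81092249 -0.23815855  1.07287054
  2.4076297 ]
[ 257  172   47   44 1656] [280.39070048 193.49335749] [[ 0.45051775 -0.3340058   0.044     ]
 [ 0.45103502 -0.33386849  0.044     ]] [0.04667052]
[536 351  24  30 517] [549.43520309 366.52804642] [[0.66790513 0.03419068 0.044     ]
 [0.66695147 0.03167815 0.044     ]] [0.03568257]
[534 382  26  34 408] [550.42401961 394.18627451] [[0.71893926 0.05697568 0.044     ]
 [0.7282074  0.05550777 0.044     ]] [0.04099414]
```

View pics/w3.png

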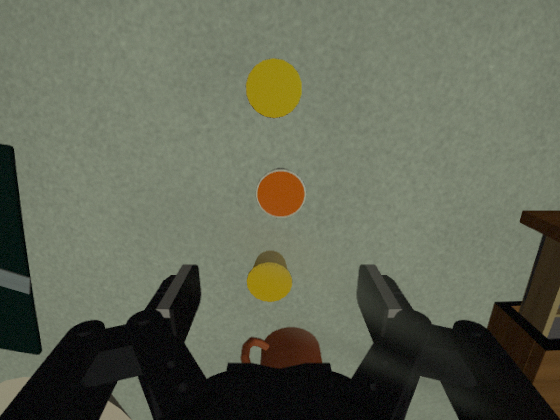

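The picture shows the orange lid at (281,193) with yellows at (274,88) and (269,281). The pod is at (0.451, -0.334), matching the earlier measurement. Descending to grasp.

Emit:
arm_command(plan=[-0.001,0.002,-0.03,0,0,0,0.08,0,0,-0.03,0,0,0,0.08,0,0,-0.03,0,0,0,0.08,0,0,-0.025,0,0,0,0.08,0,0,-0.02,0,0,0,0.08,0,0,-0.01,0,0,0,0.08,0,0,0,0,0,0,0.08,0,0,0,0,0,0,0.08])

```text
clock: 7.63
tcp_pos: [0.4532, -0.3306, 0.0215]
ee_rot: [-0.03, 1.0, 0.0, 0.0]
contact_force: [0.2, 0.3, -0.3]
finger_gap: 0.08
```

Emit:
arm_command(plan=[0,0,0,0,0,0,0.055,0,0,0,0,0,0,0.05,0,0,0,0,0,0,0.046,0,0,0,0,0,0,0.043,0,0,0,0,0,0,0.04,0,0,0,0,0,0,0.036,0,0,0,0,0,0,0.034,0,0,0,0,0,0,0.034], grip_force=20)

```text
clock: 8.3
tcp_pos: [0.4523, -0.3315, 0.0209]
ee_rot: [-0.029, 1.0, 0.0, -0.0]
contact_force: [-0.1, 0.9, -0.1]
finger_gap: 0.034
```

The gap went to 34 mm where 43 was expected, so I look.

```bash
python3 - <<'E'
from h import *
c,st=snap("wrist"); D=robot.capture("side"); print(st["tcp_pos"],st["finger_gap"])
a=c["image"]; b=cv2.resize(D["image"][290:400,170:350],None,fx=2.2,fy=2.2)
cv=np.zeros((560,560,3),np.uint8); cv[:300]=a[120:420]; cv[305:305+b.shape[0],:b.shape[1]]=b
cv2.imwrite("pics/w4.png",cv)
E
```

```text
[ 0.45231842 -0.33148379  0.02086942] 0.03402548511525462
```

View pics/w4.png

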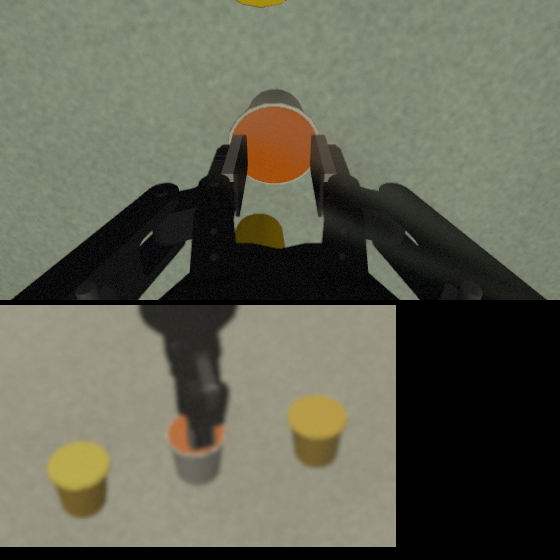

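The pod is upright between the pads but sits robot-ward of them: the lid is at crop (276,145), which is image row 265. I measure the offset.

```bash
python3 - <<'E'
from h import *
c,st=snap("wrist");print(st["tcp_pos"])
h=cv2.cvtColor(c["image"],cv2.COLOR_BGR2HSV); m=cv2.inRange(h,(3,130,80),(17,255,255))
n,l,s,ce=cv2.connectedComponentsWithStats(m);i=1+np.argmax(s[1:,4]);b=s[i];print(b,ce[i])
E=[(b[0]+b[2]/2,b[1]),(b[0]+b[2]/2,b[1]+b[3])]
for z in(.044,.05,.055): print(z,onz(c,E,z,st),onz(c,[(b[0],265),(b[0]+b[2],265)],z,st)[:,1])
D=robot.capture("side"); h=cv2.cvtColor(D["image"],cv2.COLOR_BGR2HSV)[325:385,230:290]; m=cv2.inRange(h,(3,120,90),(16,255,255));ys,xs=np.nonzero(m);print(xs.min()+230,xs.max()+230,ys.min()+325,ys.max()+325)
print("side lid", onz(D,[((xs.min()+xs.max()+1)/2+230,348)],.044))
print("tcp proj wrist",proj(c,[st["tcp_pos"],np.array(st["tcp_pos"])+[0,0,.011]],st))
E
```

```text
[ 0.45228731 -0.33144949  0.02082557]
[ 233  227   82   76 4533] [276.06353408 263.94683433]
0.044 [[ 0.42773066 -0.33517497  0.044     ]
 [ 0.47434281 -0.3327051   0.044     ]] [-0.35611142 -0.31189259]
0.05 [[ 0.42524071 -0.33522891  0.05      ]
 [ 0.46990221 -0.3328624   0.05      ]] [-0.3552892  -0.31292086]
0.055 [[ 0.42316575 -0.33527386  0.055     ]
 [ 0.46620171 -0.33299349  0.055     ]] [-0.35460402 -0.31377775]
247 270 340 356
side lid [[ 0.45230445 -0.33454288  0.044     ]]
tcp proj wrist [[278.42341943 249.73966843]
 [278.43912821 258.35390828]]
```

The pod hasn't moved (lid centre x=0.451) and is centred. I close further to see whether the fingers stop on it.

Emit:
arm_command(plan=[0,-0.001,0,0,0,0,0.02,0,-0.001,0,0,0,0,0.02,0,0,0,0,0,0,0.02,0,0,0,0,0,0,0.02,0,0,0,0,0,0,0.02,0,0,0,0,0,0,0.02], grip_force=20)

```text
clock: 9.0
tcp_pos: [0.4523, -0.3334, 0.0209]
ee_rot: [-0.029, 1.0, 0.0, -0.0]
contact_force: [-0.0, 0.1, 0.1]
finger_gap: 0.0201
```

```bash
python3 - <<'E'
from h import *
c,st=snap("wrist"); D=robot.capture("side"); print(st["tcp_pos"],st["finger_gap"],st["clock"])
a=c["image"]; b=cv2.resize(D["image"][290:400,170:350],None,fx=2.2,fy=2.2)
cv=np.zeros((560,560,3),np.uint8); cv[:300]=a[120:420]; cv[305:305+b.shape[0],:b.shape[1]]=b
cv2.imwrite("pics/w5.png",cv)
E
```

```text
[ 0.45232724 -0.33342331  0.02085568] 0.020058174479667 9.0
```

View pics/w5.png

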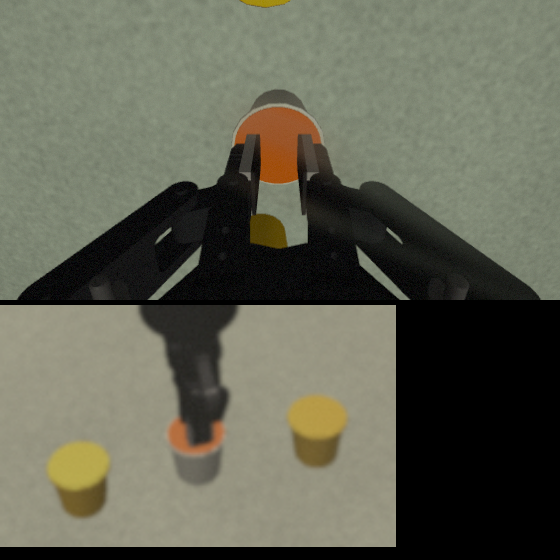

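The side view shows the fingertips ending on the lid, at about side px (261,353), rather than around the cup, so they are above the pod. I work out the tip height.

```bash
python3 - <<'E'
from h import *
D,st=snap("side"); o,d=ray(D,[(261,353)])
for y in(-.344,-.349,-.355): print(y,(o+d*((y-o[1])/d[:,1])[:,None]).round(4))
t=np.array(st["tcp_pos"]); print(proj(D,[t+[0,-.01,-.008],t+[0,-.02,-.008],t+[0,-.015,.005],t+[0,-.015,.03]]))
W=np.load("w3.npy",allow_pickle=True)
print(st["qpos"])
E
```

```text
-0.344 [[ 0.454  -0.344   0.0405]]
-0.349 [[ 0.4532 -0.349   0.0459]]
-0.355 [[ 0.4523 -0.355   0.0524]]
[[260.70350315 363.3931736 ]
 [261.78291629 367.50383186]
 [260.94378025 360.56163432]
 [260.35976885 350.90150615]]
[ 0.1157647   0.52517681  0.57115702  1.93237953 -0.38976874  0.79464471
  2.5325181 ]
```

The tips really are about 30 mm higher than the TCP figure suggests (z≈0.046, just above the 44 mm lid), and there is no contact force. I open and go lower, watching the z force.

Emit:
arm_command(plan=[0,0,0,0,0,0,0.075,0,0,0,0,0,0,0.075,0,0,0,0,0,0,0.075,0,0,0,0,0,0,0.075,0,0,0,0,0,0,0.075,0,0,-0.006,0,0,0,0.075,0,0,-0.006,0,0,0,0.075,0,0,-0.006,0,0,0,0.075,0,0,0,0,0,0,0.075])

```text
clock: 9.9
tcp_pos: [0.4513, -0.3326, 0.0012]
ee_rot: [-0.029, 1.0, 0.001, -0.001]
contact_force: [-0.4, 0.5, 0.3]
finger_gap: 0.075
```

Emit:
arm_command(plan=[0,0,-0.004,0,0,0,0.075,0,0,-0.004,0,0,0,0.075,0,0,0,0,0,0,0.075])

```text
clock: 10.15
tcp_pos: [0.4519, -0.3331, -0.006]
ee_rot: [-0.029, 1.0, 0.0, -0.001]
contact_force: [-0.2, 0.3, -0.4]
finger_gap: 0.075
```

```bash
python3 - <<'E'
from h import *
c,st=snap("wrist"); D=robot.capture("side"); print(st["tcp_pos"],st["finger_gap"],st["clock"])
a=c["image"]; b=cv2.resize(D["image"][290:400,170:350],None,fx=2.2,fy=2.2)
cv=np.zeros((560,560,3),np.uint8); cv[:300]=a[120:420]; cv[305:305+b.shape[0],:b.shape[1]]=b
cv2.imwrite("pics/w6.png",cv)
E
```

```text
[ 0.45186477 -0.3330819  -0.00596612] 0.0750357996883079 10.15
```

View pics/w6.png

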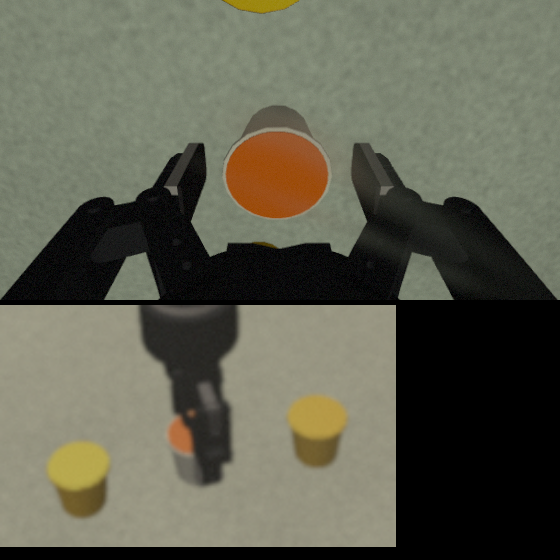

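Still no table contact at TCP z=-0.006, so the offset is confirmed. I go 6 mm lower and close.

Emit:
arm_command(plan=[0,-0.001,-0.003,0,0,0,0.075,0,0,-0.003,0,0,0,0.075,0,0,0,0,0,0,0.06,0,0,0,0,0,0,0.05,0,0,0,0,0,0,0.046,0,0,0,0,0,0,0.042,0,0,0,0,0,0,0.038,0,0,0,0,0,0,0.035,0,0,0,0,0,0,0.035], grip_force=20)

```text
clock: 11.0
tcp_pos: [0.4524, -0.3345, -0.011]
ee_rot: [-0.029, 1.0, 0.0, 0.0]
contact_force: [-1.4, 0.6, 0.6]
finger_gap: 0.0494
```

The grip is at 49.4 mm, which is the rim. I try a little lower to hold the cup below the rim.

Emit:
arm_command(plan=[0,0,0,0,0,0,0.065,0,0,0,0,0,0,0.065,0,0,0,0,0,0,0.065,0,0,-0.003,0,0,0,0.065,0,0,-0.003,0,0,0,0.065,0,0,-0.002,0,0,0,0.065,0,0,0,0,0,0,0.065])

```text
clock: 11.58
tcp_pos: [0.4519, -0.3341, -0.0198]
ee_rot: [-0.029, 1.0, 0.0, -0.001]
contact_force: [0.4, 0.9, 0.2]
finger_gap: 0.0651
```

Emit:
arm_command(plan=[0,0,0,0,0,0,0.055,0,0,0,0,0,0,0.05,0,0,0,0,0,0,0.045,0,0,0,0,0,0,0.04,0,0,0,0,0,0,0.036,0,0,0,0,0,0,0.035])

```text
clock: 12.08
tcp_pos: [0.4523, -0.3345, -0.019]
ee_rot: [-0.029, 1.0, 0.0, 0.0]
contact_force: [-0.2, 0.5, 1.5]
finger_gap: 0.0495
```

The gap is unchanged, so the pads bear on the rim at either height, and the tips nearly touch the counter here. I regrip 7 mm higher for floor clearance in the drawer, then lift.

Emit:
arm_command(plan=[0,0,0,0,0,0,0.06,0,0,0,0,0,0,0.06,0,0,0.007,0,0,0,0.06,0,0,0,0,0,0,0.05,0,0,0,0,0,0,0.045,0,0,0,0,0,0,0.04,0,0,0,0,0,0,0.035,0,0,0,0,0,0,0.035], grip_force=25)

```text
clock: 12.75
tcp_pos: [0.4531, -0.3351, -0.0108]
ee_rot: [-0.029, 1.0, -0.0, 0.001]
contact_force: [-1.3, 0.5, 6.3]
finger_gap: 0.0493
```

Emit:
arm_command(plan=[0,0,0.01,0,0,0,0.035,0,0,0.02,0,0,0,0.035,0,0,0.03,0,0,0,0.035,0,0,0.04,0,0,0,0.035,0,0,0.03,0,0,0,0.035,0,0,0,0,0,0,0.035])

```text
clock: 13.25
tcp_pos: [0.4559, -0.3379, 0.1248]
ee_rot: [-0.029, 1.0, -0.003, 0.005]
contact_force: [0.1, -1.0, 0.7]
finger_gap: 0.0492
```

```bash
python3 - <<'E'
from h import *
c,st=snap("wrist"); cv2.imwrite("w7.png",c["image"]); print(st["tcp_pos"],st["finger_gap"],st["clock"])
h=cv2.cvtColor(c["image"],cv2.COLOR_BGR2HSV); m=cv2.inRange(h,(3,130,80),(17,255,255))
n,l,s,ce=cv2.connectedComponentsWithStats(m);i=1+np.argmax(s[1:,4]);print(s[i],ce[i])
z=st["tcp_pos"][2]+.012+.044
b=s[i];print(onz(c,[(b[0]+b[2]/2,b[1]),(b[0]+b[2]/2,b[1]+b[3]),(b[0],ce[i][1]),(b[0]+b[2],ce[i][1])],z,st),z)
E
```

```text
[ 0.45592772 -0.33790941  0.12477553] 0.04923339026703538 13.25
[ 226  256  106   89 7366] [278.45628564 299.76893837]
[[ 0.42974174 -0.33883834  0.18077553]
 [ 0.47658223 -0.33611818  0.18077553]
 [ 0.45272537 -0.36069996  0.18077553]
 [ 0.44987253 -0.31452989  0.18077553]] 0.1807755322519568
```

The pod is held upright: its lid reads 46.8×46.2 mm at the expected height, with the foot 12 mm above the TCP and the centre about 3 mm robot-ward of it. I carry it over to the drawer.

Emit:
arm_command(plan=[0.005,0.02,0.005,0,0,0,0.035,0.005,0.03,0.005,0,0,0,0.035,0.005,0.036,0.005,0,0,0,0.035,0.005,0.037,0,0,0,0,0.035,0.005,0.037,0,0,0,0,0.035,0.005,0.037,0,0,0,0,0.035,0.005,0.037,0,0,0,0,0.035,0.005,0.037,0,0,0,0,0.035])

```text
clock: 13.97
tcp_pos: [0.4912, -0.0615, 0.1321]
ee_rot: [-0.029, 1.0, 0.0, -0.001]
contact_force: [0.7, -0.3, -0.8]
finger_gap: 0.0491
```

Emit:
arm_command(plan=[0.005,0.037,0,0,0,0,0.035,0.005,0.037,0,0,0,0,0.035,0.005,0.037,0,0,0,0,0.035,0.005,0.037,0,0,0,0,0.035,0.005,0.036,0,0,0,0,0.035,0.005,0.03,0,0,0,0,0.035,0.004,0.02,0,0,0,0,0.035,0,0,0,0,0,0,0.035,0,0,0,0,0,0,0.035])

```text
clock: 14.72
tcp_pos: [0.5253, 0.1716, 0.1317]
ee_rot: [-0.031, 1.0, -0.001, -0.001]
contact_force: [-0.3, -0.8, -0.8]
finger_gap: 0.0489
```

Emit:
arm_command(plan=[0.001,0,-0.02,0,0,0,0.035,0.001,0,-0.025,0,0,0,0.035,0,0,-0.025,0,0,0,0.035,0,0,-0.02,0,0,0,0.035,0,0,-0.013,0,0,0,0.035,0,0,0,0,0,0,0.035,0,0,0,0,0,0,0.035])

```text
clock: 15.3
tcp_pos: [0.5275, 0.1685, 0.0293]
ee_rot: [-0.028, 1.0, -0.001, -0.001]
contact_force: [-0.8, 0.0, -0.4]
finger_gap: 0.0492
```

Emit:
arm_command(plan=[0,0,-0.002,0,0,0,0.035,0,0,-0.002,0,0,0,0.035,0,0,-0.001,0,0,0,0.035])

```text
clock: 15.55
tcp_pos: [0.529, 0.1706, 0.0257]
ee_rot: [-0.029, 1.0, 0.0, 0.001]
contact_force: [0.5, -0.1, -0.0]
finger_gap: 0.0488
```

Emit:
arm_command(plan=[0,0,-0.001,0,0,0,0.035,0,0,-0.001,0,0,0,0.035])

```text
clock: 15.72
tcp_pos: [0.5287, 0.1707, 0.0233]
ee_rot: [-0.029, 1.0, 0.0, 0.0]
contact_force: [0.5, 0.5, -0.7]
finger_gap: 0.0488
```

Emit:
arm_command(plan=[0,0,-0.001,0,0,0,0.035,0,0,-0.001,0,0,0,0.035,0,0,-0.001,0,0,0,0.035])

```text
clock: 15.97
tcp_pos: [0.5284, 0.1706, 0.0198]
ee_rot: [-0.029, 1.0, 0.0, 0.0]
contact_force: [-0.6, 0.3, -0.4]
finger_gap: 0.0492
```

Emit:
arm_command(plan=[0,0,-0.001,0,0,0,0.035,0,0,-0.001,0,0,0,0.035])

```text
clock: 16.13
tcp_pos: [0.5283, 0.1706, 0.0178]
ee_rot: [-0.029, 1.0, 0.0, -0.0]
contact_force: [0.8, 1.1, 0.0]
finger_gap: 0.049
```

Emit:
arm_command(plan=[0,0,-0.001,0,0,0,0.035,0,0,-0.001,0,0,0,0.035])

```text
clock: 16.3
tcp_pos: [0.5283, 0.1705, 0.0157]
ee_rot: [-0.029, 1.0, 0.0, -0.0]
contact_force: [0.0, 0.2, -0.0]
finger_gap: 0.049
```

Emit:
arm_command(plan=[0,0,-0.001,0,0,0,0.035,0,0,-0.001,0,0,0,0.035])

```text
clock: 16.47
tcp_pos: [0.5287, 0.1707, 0.015]
ee_rot: [-0.029, 1.0, 0.0, 0.0]
contact_force: [-4.4, -0.8, 15.2]
finger_gap: 0.0488
```

Emit:
arm_command(plan=[0,0,-0.001,0,0,0,0.035])

```text
clock: 16.55
tcp_pos: [0.5293, 0.1707, 0.0148]
ee_rot: [-0.029, 1.0, 0.001, 0.0]
contact_force: [-4.5, -1.5, 20.3]
finger_gap: 0.0488
```

```bash
python3 - <<'E'
from h import *
c,st=snap("wrist"); cv2.imwrite("pics/w8.png",c["image"]); print(st["tcp_pos"],st["finger_gap"],st["contact_force"],st["clock"])
h=cv2.cvtColor(c["image"],cv2.COLOR_BGR2HSV); m=cv2.inRange(h,(3,170,110),(14,255,255))
n,l,s,ce=cv2.connectedComponentsWithStats(m);i=1+np.argmax(s[1:,4]);b=s[i];print(b,ce[i])
z=.07;print(onz(c,[(b[0]+b[2]/2,b[1]),(b[0]+b[2]/2,b[1]+b[3]),(b[0],ce[i][1]),(b[0]+b[2],ce[i][1])],z,st),z)
E
```

```text
[0.52927522 0.17074421 0.0148099 ] 0.048794920886898206 [-4.51912398 -1.50317093 20.30767749] 16.55
[ 226  257  106   88 7271] [278.38000275 300.11992848]
[[0.50468458 0.16946034 0.07      ]
 [0.55107083 0.17217302 0.07      ]
 [0.52732439 0.14743648 0.07      ]
 [0.52469817 0.19399826 0.07      ]] 0.07
```

View pics/w8.png

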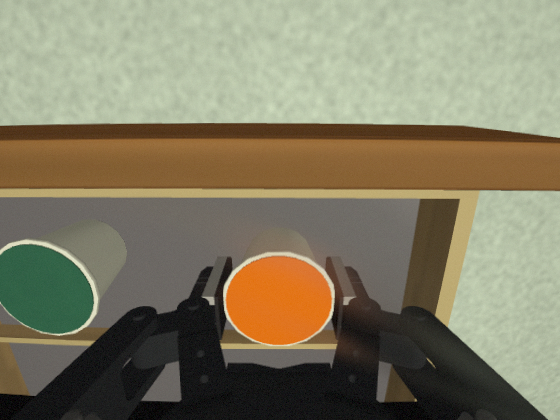

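The view shows the pod upright at image (278,300) in the front row beside the green one at (47,287), with its foot on the floor. The last two batched steps pressed the floor with 20 N, above the 15 N limit. I relieve that at once, then release.

Emit:
arm_command(plan=[0,0,0.002,0,0,0,0.035])

```text
clock: 16.68
tcp_pos: [0.5291, 0.1706, 0.0158]
ee_rot: [-0.029, 1.0, 0.0, 0.001]
contact_force: [-0.0, 0.5, 0.6]
finger_gap: 0.0492
```

Emit:
arm_command(plan=[0,0,0,0,0,0,0.052,0,0,0,0,0,0,0.056,0,0,0,0,0,0,0.06,0,0,0,0,0,0,0.065,0,0,0,0,0,0,0.065])

```text
clock: 17.1
tcp_pos: [0.5281, 0.1705, 0.0145]
ee_rot: [-0.029, 1.0, -0.0, -0.0]
contact_force: [-0.4, -0.0, 0.8]
finger_gap: 0.065
```

Emit:
arm_command(plan=[-0.001,0,0.006,0,0,0,0.065,0,0,0.01,0,0,0,0.065,0,0,0.02,0,0,0,0.065,0,0,0.03,0,0,0,0.065,0,0,0.04,0,0,0,0.065,-0.02,0,0.04,0,0,0,0.065,-0.03,0,0.03,0,0,0,0.065,-0.03,-0.02,0,0,0,0,0.065,0,0,0,0,0,0,0.065])

```text
clock: 17.85
tcp_pos: [0.4446, 0.1473, 0.1891]
ee_rot: [-0.029, 1.0, 0.001, -0.001]
contact_force: [-0.3, -0.6, -1.8]
finger_gap: 0.0647
```

```bash
python3 - <<'E'
from h import *
c,st=snap("wrist"); cv2.imwrite("pics/w9.png",c["image"]); print(st["tcp_pos"],st["finger_gap"],st["contact_force"],st["clock"])
h=cv2.cvtColor(c["image"],cv2.COLOR_BGR2HSV)
for lo,hi in(((3,170,110),(14,255,255)),((65,90,40),(90,255,255))):
    n,l,s,ce=cv2.connectedComponentsWithStats(cv2.inRange(h,lo,hi));i=1+np.argmax(s[1:,4]);b=s[i]
    print(b,onz(c,[(b[0]+b[2]/2,b[1]+b[3]/2)],.07,st))
E
```

```text
[0.44461992 0.14734392 0.18906598] 0.06465402067251382 [-0.29237354 -0.64237317 -1.82049132] 17.85
[ 275  251   42   38 1239] [[0.52753808 0.1714006  0.07      ]]
[176 247  42  30 662] [[0.52388766 0.0646293  0.07      ]]
```

View pics/w9.png

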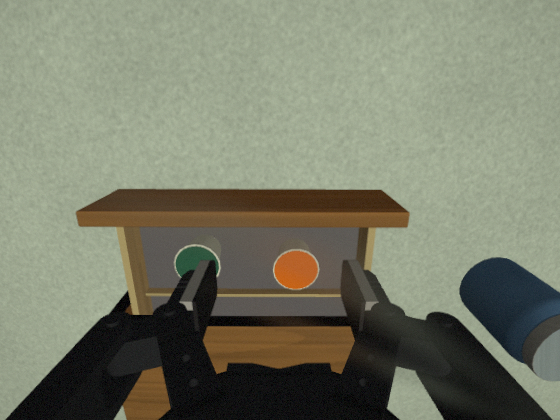

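Both pods stand in the front row, the orange one at (296,269) and the green one at (198,264). The orange pod's centre is (0.5275, 0.171), 107 mm from the other. Now I close the fingers and come down in front of the panel.

Emit:
arm_command(plan=[-0.01,-0.017,0,0,0,0,0,-0.01,-0.017,-0.02,0,0,0,0,0,0,-0.03,0,0,0,0,0,0,-0.035,0,0,0,0,0,0,-0.035,0,0,0,0,0,0,-0.024,0,0,0,0,0,0,0,0,0,0,0,0,0,0,0,0,0,0])

```text
clock: 18.57
tcp_pos: [0.4291, 0.116, 0.0432]
ee_rot: [-0.029, 1.0, -0.001, -0.001]
contact_force: [0.2, 0.1, 0.1]
finger_gap: 0.0001
```

Emit:
arm_command(plan=[0.004,0,0,0,0,0,0,0.004,0,0,0,0,0,0,0.002,0,0,0,0,0,0,0.002,0,0,0,0,0,0])

```text
clock: 18.9
tcp_pos: [0.4429, 0.117, 0.0449]
ee_rot: [-0.029, 1.0, 0.001, 0.001]
contact_force: [-0.4, -0.2, 0.4]
finger_gap: -0.0004
```

Emit:
arm_command(plan=[0.002,0,0,0,0,0,0,0.002,0,0,0,0,0,0])

```text
clock: 19.07
tcp_pos: [0.4457, 0.1167, 0.0441]
ee_rot: [-0.029, 1.0, 0.0, 0.0]
contact_force: [0.3, -0.3, -0.2]
finger_gap: 0.0
```

Emit:
arm_command(plan=[0.001,0,0,0,0,0,0,0.001,0,0,0,0,0,0,0.002,0,0,0,0,0,0,0.002,0,0,0,0,0,0,0.003,0,0,0,0,0,0,0.003,0,0,0,0,0,0,0.003,0.001,0,0,0,0,0,0.003,0,0,0,0,0,0])

```text
clock: 19.73
tcp_pos: [0.4607, 0.117, 0.0428]
ee_rot: [-0.029, 1.0, -0.0, -0.003]
contact_force: [-6.1, 0.3, 1.5]
finger_gap: -0.0001
```

Emit:
arm_command(plan=[0.004,0,0,0,0,0,0,0.004,0,0,0,0,0,0,0.004,0,0,0,0,0,0,0.004,0.001,0,0,0,0,0,0.004,0,0,0,0,0,0,0.004,0,0,0,0,0,0,0.004,0,0,0,0,0,0,0.004,0.001,0,0,0,0,0])

```text
clock: 20.4
tcp_pos: [0.492, 0.1188, 0.0426]
ee_rot: [-0.029, 1.0, -0.001, -0.004]
contact_force: [-7.0, -2.1, 2.1]
finger_gap: 0.0001
```

Emit:
arm_command(plan=[0.004,0,0,0,0,0,0,0.004,0,0,0,0,0,0,0.004,0.001,0,0,0,0,0,0.004,0,0,0,0,0,0,0.004,0,0,0,0,0,0,0.004,0,0,0,0,0,0,0.004,0,0,0,0,0,0,0.004,0.001,0,0,0,0,0])

```text
clock: 21.07
tcp_pos: [0.5236, 0.1207, 0.0425]
ee_rot: [-0.029, 1.0, -0.001, -0.004]
contact_force: [-7.4, -1.9, 3.5]
finger_gap: -0.0
```

Emit:
arm_command(plan=[0.004,0,0,0,0,0,0,0.003,0,0,0,0,0,0,0.003,0,0,0,0,0,0,0.003,0,0,0,0,0,0,0.003,0,0,0,0,0,0])

```text
clock: 21.48
tcp_pos: [0.5393, 0.1215, 0.0425]
ee_rot: [-0.029, 1.0, -0.0, -0.004]
contact_force: [-8.2, 1.0, 4.1]
finger_gap: -0.0002
```

Emit:
arm_command(plan=[0.002,0,0,0,0,0,0,0.002,0,0,0,0,0,0,0.002,0,0,0,0,0,0,0.002,0,0,0,0,0,0,0.002,0,0,0,0,0,0])

```text
clock: 21.9
tcp_pos: [0.549, 0.122, 0.0424]
ee_rot: [-0.03, 1.0, 0.0, -0.004]
contact_force: [-9.1, 0.5, 4.0]
finger_gap: 0.0
```

Emit:
arm_command(plan=[0.001,0,0,0,0,0,0,0.001,0,0,0,0,0,0])

```text
clock: 22.07
tcp_pos: [0.5512, 0.1221, 0.0424]
ee_rot: [-0.03, 1.0, 0.0, -0.004]
contact_force: [-9.0, 0.8, 3.8]
finger_gap: 0.0001
```

Emit:
arm_command(plan=[0.001,0,0,0,0,0,0])

```text
clock: 22.15
tcp_pos: [0.5522, 0.1221, 0.0424]
ee_rot: [-0.03, 1.0, 0.0, -0.004]
contact_force: [-8.7, 0.9, 3.1]
finger_gap: 0.0002
```

Emit:
arm_command(plan=[0.001,0,0,0,0,0,0,0.001,0,0,0,0,0,0])

```text
clock: 22.32
tcp_pos: [0.5549, 0.1223, 0.0424]
ee_rot: [-0.03, 1.0, 0.0, -0.004]
contact_force: [-6.8, 0.6, 1.8]
finger_gap: 0.0004
```

Emit:
arm_command(plan=[0.001,0,0,0,0,0,0])

```text
clock: 22.4
tcp_pos: [0.5552, 0.1223, 0.0424]
ee_rot: [-0.03, 1.0, 0.0, -0.004]
contact_force: [-9.0, 0.5, 4.5]
finger_gap: -0.0002
```

Emit:
arm_command(plan=[0.001,0,0,0,0,0,0])

```text
clock: 22.48
tcp_pos: [0.5552, 0.1222, 0.0422]
ee_rot: [-0.03, 1.0, 0.0, -0.005]
contact_force: [-11.2, 1.1, 5.3]
finger_gap: 0.0001
```

The buffer is reached at the same position as the first press, at 11 N. I let go and look.

Emit:
arm_command(plan=[-0.002,0,0,0,0,0,0,-0.002,0,0,0,0,0,0,-0.003,0,0,0,0,0,0,-0.004,0,0,0,0,0,0,-0.006,0,0,0,0,0,0])

```text
clock: 22.9
tcp_pos: [0.5453, 0.1213, 0.0442]
ee_rot: [-0.029, 1.0, -0.0, 0.002]
contact_force: [-0.4, 0.8, 0.1]
finger_gap: 0.0003
```

Emit:
arm_command(plan=[-0.02,0,0,0,0,0,0,-0.03,0,0,0,0,0,0,-0.03,0,0.01,0,0,0,0,-0.01,0,0.03,0,0,0,0,0,0,0.04,0,0,0,0,0,0,0.04,0,0,0,0,0,0,0.03,0,0,0,0,0,0,0,0,0,0,0,0,0,0,0,0,0,0,0,0,0,0,0,0,0])

```text
clock: 23.73
tcp_pos: [0.4534, 0.1214, 0.1935]
ee_rot: [-0.029, 1.0, 0.0, 0.001]
contact_force: [-0.6, -0.6, -1.3]
finger_gap: -0.0001
```

Emit:
arm_command(plan=[0,0,0,0,0,0,0,0,0,0,0,0,0,0,0,0,0,0,0,0,0,0,0,0,0,0,0,0,0,0,0,0,0,0,0,0,0,0,0,0,0,0,0,0,0,0,0,0,0])

```text
clock: 24.32
tcp_pos: [0.4532, 0.1215, 0.1935]
ee_rot: [-0.029, 1.0, -0.0, -0.0]
contact_force: [0.0, 0.1, 0.1]
finger_gap: 0.0001
```

```bash
python3 - <<'E'
from h import *
c,st=snap("wrist"); S=robot.capture("scene"); D=robot.capture("side")
print(st["tcp_pos"],st["contact_force"],st["clock"])
cv=np.zeros((600,800,3),np.uint8); r=lambda i:cv2.resize(i,(400,300),interpolation=cv2.INTER_AREA)
cv[:300,:400]=r(S["image"]);cv[:300,400:]=r(D["image"]);cv[300:,:400]=r(c["image"])
S0=np.load("scene0.npy",allow_pickle=True)[0]["image"]; cv[300:,400:]=r(cv2.absdiff(S0,S["image"])*2)
cv2.imwrite("pics/end.png",cv)
E
```

```text
[0.45322477 0.1214911  0.19345926] [0.04310258 0.1203254  0.1409142 ] 24.3167
```

View pics/end.png

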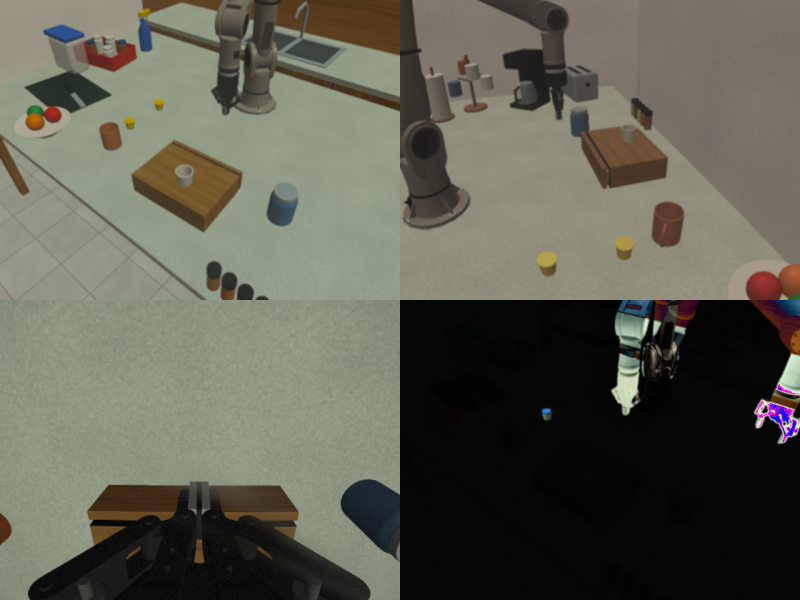

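The drawer stays shut 1.4 s after I let go: its panel edge is at wrist tile (195,515) and it matches the start picture. The difference image at lower right shows only the arm and the vanished orange pod at tile (546,413). The mug, canister, cup and yellow pods haven't moved, and the robot touches nothing.

```bash
python3 -c "
from bench import robot; print(robot.hand_in())"
```

```text
the job is handed in; nothing more can be done
None
```

The pod is in the drawer and the drawer is latched shut, but **I broke the 15 N limit once**: setting the pod down pressed the drawer floor with about 20 N. I had sent two 1 mm steps together at the end, and I backed off on the next move. The job was handed in at about 24 s of the 67 s allowed.

- **Opening:** I pressed the front until I felt the buffers, at 11 N along the push and 12 N in total. The drawer sprang out on release.
- **Placing:** The orange-lidded pod stands in the front row, 107 mm from the green one. A picture after release showed both upright. I did not see inside again once the drawer was shut.
- **Shutting:** I pushed the drawer to the same buffer point at 11 N (about 12 N in total) and let go. It was still shut 1.4 s later.
- **Rest of the scene:** Comparing the scene pictures from start and end shows only the arm and the moved pod changed. The mug, canister, cup and yellow pods did not move, and the robot was touching nothing.
- **What disagreed:** The open or part-open fingertips stood about 20–30 mm higher than the stated tool geometry. The first grasp closed above the lid without touching it. The final grip was on the pod's rim, at a 49 mm opening.

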